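Clamp a freshly glued strop in the ratchet press

ROBOT

A 7-joint arm with a two-finger parallel gripper is mounted at the origin on a cart in front of the work surface, level with it; the furniture and walls round the work are solid. World frame = base frame: x ahead of the robot, y to its left, z up, the work surface at z = 0. Lengths are in m, angles in rad, forces in N, time in s.
With the tool pointing down it reaches from about 0.425 to 1.025 m from the base axis. Payload 9.4 kg.
Tool frame: the origin (TCP) lies between the finger pads; the fingertips stand ahead of it and the grasp point (between the pads) lies 8 mm behind it (ctrl.nose_length is the y of the fingertips in the tool frame, in m); y points along the fingers, z is the direction in which the jaws open and shut, and the axes are right-handed (so a half turn about y gives the same grasp; the last joint's range is limited). The gripper opens to 85 mm and grips with 20 to 120 N. Pads are 22 mm wide; open, the fingers measure 114 mm over their backs; the gripper's body (76 mm by 85 mm) begins 54 mm behind the grasp point. The pads swing forward as they close: fully open they stand 13 mm farther back than shut.
Start: joints at [1.099, 0.599, -0.003, 1.599, 0.002, 0.943, -0.08], TCP at [0.279, -0.669, 0.242] pointing down, gripper open.
Joint ranges: [-2.57, 2.57], [-0.35, 1.97], [-1.29, 1.29], [0.11, 2.56], [-1.05, 4.19], [0.11, 1.86], [-2.63, 2.63]. Speed limits (rad/s): [2.22, 2.22, 3.01, 3.01, 3.14, 3.14, 3.14].

INTERFACE

Orientations are given as a unit quaternion [w, x, y, z].
In Python, from bench import ctrl, kin, status, capture, ticket gives the robot as it stands. Calls block until the motion is done:
- ctrl.move_ptp(position, orientation): joint-space move of the TCP to a pose.
- ctrl.move_l(position, ori=None, feed=0.15): straight line of the TCP; ori=None keeps the orientation; feed is the mean speed in m/s.
- ctrl.move_joints(angles): joint-space move.
- ctrl.ungrasp() and ctrl.grasp(): open the fingers fully, or close them until they stop; the grip force is fixed at half the most.
- ctrl.wait(seconds).
- kin.inverse_kinematics(position, orientation): joint angles nearest the present ones, or None.
- status.get_state(): the state.
- capture(name): name is "scene" or "top" or "wrist"; returns a dict with "image" (420x560x3 uint8, red, green, blue), "fx", "fy", "cx", "cy" (pixels), "dist" ([k1, k2, p1, p2, k3] as OpenCV has them; the pictures are not rectified), "eye" and "attitude" of the camera in the world. Camera axes: x right, y down, z forward; pixel columns grow to the right and rows downward; lengths in m; the calibration is good to about 2 mm. A picture is of the moment at which its call begins. There is no depth.
A pose or a line that the arm cannot do raises ctrl.Unreachable and nothing moves.
- ticket.job_done(): hands the job in, once; it reports no verdict.
The state is a dict: "clock": time; "qpos": joint angles; "qd": joint speeds; "joint_efforts": joint torques, N m; "position": TCP position; "orientation": TCP orientation; "force": force on the tool from outside, world axes, zero at the start; "torque": the same for the moment, N m; "grip_width": opening from 0.0 (shut) to 1.0 (fully open).
Only numpy, scipy, OpenCV 4.12 (cv2) and the standard library are available. Lean on these libraries where they do the work, as an engineer would, in place of code of your own. Each camera call takes 0.05 s, during which the arm holds its last target.

TASK

A strop has just had its leather glued on and stands on edge in the wooden stand beside a bare blank: clamp the strop in the ratchet press. Lay it flat on the press bed, leather up, with the leather wholly and squarely under the platen and the bare end sticking straight out of the front, then pump the press lever until the platen holds it down with its two spring plungers squeezed about half-way - not just touching, and never driven solid. Bring the press down by its lever only, leave the bare blank in the stand, do not shove the other things about, and let go of everything.

Things in the scene. Friction and masses are not known exactly. Their poses are not given: they have to be found in the camera images.
- strop_center (a point): Centre of the strop: loose wooden board 235 x 44 x 12 mm, about 0.13 kg, with 4 mm brown leather on one face over the 120 mm at one end (16 mm thick there); the other end is bare and rounded, with a hanging hole. Point is half-way along and across, 8 mm above the wood face. x = along the board to the leather end, y = across, z = out of the leather face. Starts on edge (z level).
- strop_leather (a point): Point of the strop below the middle of its leather: 57.5 mm from strop_center towards the leather end, same axes. Belongs over the centre of the bed.
- bare_blank_center (a point): Centre of the bare blank: a loose board of the same outline without leather, 235 x 44 x 12 mm, on edge in the other slot of the stand. Same axes. It stays there (may shift less than 30 mm).
- stand: Fixed wooden stand, 190 x 190 mm; origin at its underside centre; x along its two slots, which lie 94 mm apart at y = +/-47 mm. Boards stand on edge, foot 20 mm and top edge 64 mm above the bench, between pairs of posts 49 mm high and 14 mm long at x = +/-72 mm; between the post pairs they are free on both sides down to the 10 mm base. Strop and blank may be in either slot.
- press: Fixed bench press; origin on the ram axis at the bench; x to the back, y to the left, so the front is -x. Base 150 mm wide, x -80 to +155; bed (see press_bed); column from x = +90 mm back; head z 146 to 262 mm, 100 mm wide, x +20 mm back; ram top up to z = 292; ram guides and lever reach forward to x = -45 mm above z = 146. Throat is open at front and both sides. The lever sticks out to the right (-y).
- press_bed (a point): Centre of the top of the steel bed, 36 mm above the bench, under the platen; bed 150 mm along x and 76 mm wide. Axes as the press. With the strop in place strop_leather lies at x = 0 +/-13 mm, y = 0 +/-11 mm, z = +8 mm, and strop_center 57.5 mm in front of that, x axes in line within 0.12 rad.
- press_ram: Toothed ram (its body carries the platen); origin on the ram axis, at bench height with the ram fully up and lower by as much as it has come down. Each full lever stroke lowers it one tooth, 8 mm; a holding pawl keeps it from rising. It starts 0 or 8 mm down. The robot must not press on ram or platen (4 N).
- press_platen_face (a point): Centre of the underside of the platen, a steel plate 140 (x) x 64 (y) x 12 mm, flat over the bed. 40 mm above the bed with the ram fully up, so 32 or 40 mm at the start; two bright spring plungers, 24 mm long when free, hang it from the ram.
- press_platen (a joint): Squeeze of the platen's spring plungers in m: 0 = hanging free, 0.024 = solid. With the strop below, it is 0 with the ram 24 mm down (just touching), 0.008 at 32 mm, 0.016 at 40 mm; with the lever held down it reads 2 to 3 mm more. Half-way means 0.005 to 0.0195; above 0.021 counts as driven solid. The plungers press with 9 N + 600 N/m.
- press_lever (a joint): Angle of the press lever in rad: 0 = level, + = handle down; stops at -0.125 and +0.125. One stroke = up to -0.10 or beyond (pawl drops in over the next tooth), then down to +0.10 or beyond (ram comes down one tooth). The lever stays about where it is left; needs 2 to 10 N at the handle.
- press_handle (a point): Middle of the lever's round wooden grip, 24 mm thick and 110 mm long, lying along the press y axis (from 55 mm to the left of this point to 55 mm to the right), about 200 mm above the bench and 258 mm to the right of the hinge. It swings up and down +/-32 mm. Free below and above.
- press_lever_hinge (a point): Hinge of the lever, in the swing plane of the grip, 200 mm above the bench, left of the ram. Its axis is the press x axis.
- rivet_tin: Flat round green tin, 65 mm wide, 30 mm high, loose, left of the press; origin at its underside centre. Leave it alone (less than 40 mm).
- beeswax: Block of beeswax, 32 x 46 x 18 mm, loose, in front of the stand; origin at its underside centre. Leave it alone (less than 40 mm).
- sanding_block: Brown sanding block, 38 x 70 x 28 mm, loose, lying below the press lever; origin at its underside centre. Leave it alone (less than 40 mm).

How it is judged:
By the outcome, as a careful person would: the job done as asked, in the order asked, and still so for the second after the job is handed in, with the robot touching nothing.
It also fails if it takes over 70 s, if anything falls off the work surface, if the arm or the gripper's body presses on something with over 40 N, if the wrist force passes 120 N, or if a joint passes its speed limit or range.

## Working session

There is one attempt and no reset: what is moved stays moved. The work goes in short steps, each a Python script; the robot and the scene stay as the last script left them, time stands still between calls to the robot, and variables do not carry over. Pictures are saved under pics/ and viewed, and the job is handed in when it is done.

```bash
ls; mkdir -p pics
python3 - <<'E'
from bench import ctrl,kin,status,capture
import cv2,numpy as np
for n in ["scene","top","wrist"]:
    c=capture(n); cv2.imwrite(f"pics/{n}0.png",c["image"][:,:,::-1])
    print(n,{k:np.round(v,4).tolist() for k,v in c.items() if k!="image"})
print(status.get_state(), ctrl.nose_length)
E
```

```text
pics
scene {'fx': 501.1744, 'fy': 501.1744, 'cx': 277.0919, 'cy': 201.7531, 'dist': [0.0589, 0.0, 0.0, 0.0, 0.0], 'eye': [0.033, 0.7449, 1.0435], 'attitude': [0.108, -0.2411, 0.8886, -0.3751]}
top {'fx': 487.513, 'fy': 487.513, 'cx': 278.696, 'cy': 204.9281, 'dist': [-0.0323, 0.0, 0.0, 0.0, 0.0], 'eye': [0.0519, 0.0441, 1.5218], 'attitude': [0.0995, -0.6, 0.7827, -0.1323]}
wrist {'fx': 363.6278, 'fy': 363.6278, 'cx': 275.2459, 'cy': 214.7608, 'dist': [-0.0641, 0.0, 0.0, 0.0, 0.0], 'eye': [0.344, -0.643, 0.3726], 'attitude': [0.117, 0.824, -0.5488, -0.0792]}
{'clock': 0.15, 'qpos': array([ 1.09930205,  0.59995234, -0.0025045 ,  1.59993247,  0.00180166,
        0.94290918, -0.07980391]), 'qd': array([ 1.66949020e-03, -3.24628837e-03, -1.76999367e-03, -1.50724830e-03,
        7.51675310e-05,  1.04052270e-06,  7.41201884e-05]), 'joint_efforts': array([ 2.98286221e-03, -7.76999187e+01,  1.56647366e+00, -2.58240116e+01,
        1.24815750e-02,  6.76878975e-03,  4.73147145e-05]), 'position': array([ 0.27869088, -0.66893119,  0.24161283]), 'orientation': array([ 0.13855364, -0.13881475,  0.69377693, -0.69296964]), 'force': array([-0.3693128 ,  0.55830854, -0.47100729]), 'torque': array([-0.01894903, -0.01299753, -0.03264987]), 'grip_width': 1.0009208662341638} 0.011
```

View pics/scene0.png

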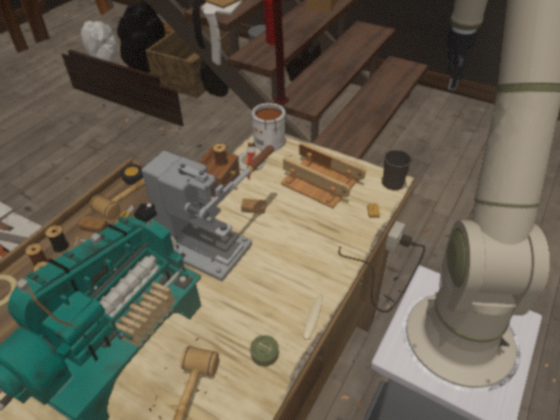

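View pics/top0.png

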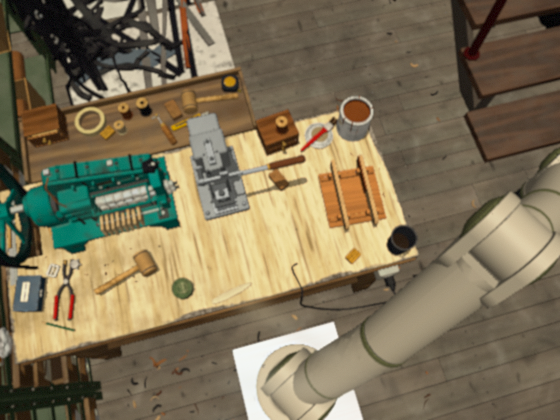

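View pics/wrist0.png

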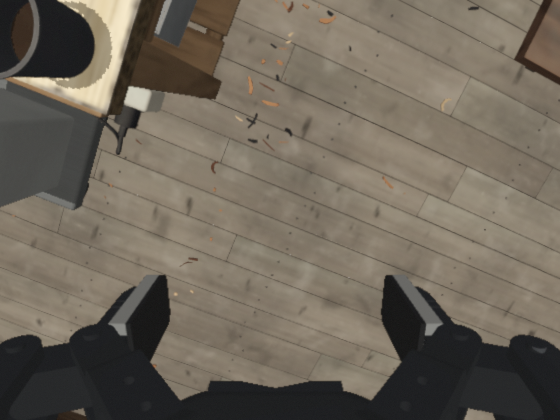

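```bash
cat > h.py <<'E'
from bench import ctrl,kin,status,capture,ticket
import cv2,numpy as np
from scipy.spatial.transform import Rotation as R
def Rq(q): return R.from_quat([q[1],q[2],q[3],q[0]])
def K(c): return np.array([[c["fx"],0,c["cx"]],[0,c["fy"],c["cy"]],[0,0,1.]])
def proj(c,P):
    Rm=Rq(c["attitude"]).as_matrix(); P=np.atleast_2d(P)
    rv=cv2.Rodrigues(Rm.T)[0]; t=-Rm.T@np.array(c["eye"])
    return cv2.projectPoints(P.astype(float),rv,t,K(c),np.array(c["dist"]))[0].reshape(-1,2)
def unproj(c,uv,z):
    uv=np.array(uv,float).reshape(-1,1,2)
    n=cv2.undistortPoints(uv,K(c),np.array(c["dist"])).reshape(-1,2)
    d=np.c_[n,np.ones(len(n))]@Rq(c["attitude"]).as_matrix().T
    e=np.array(c["eye"]); s=(z-e[2])/d[:,2]
    return e+d*s[:,None]
def crop(c,name,x0,y0,x1,y1,f):
    im=c["image"][y0:y1,x0:x1,::-1]
    cv2.imwrite(f"pics/{name}.png",cv2.resize(im,None,fx=f,fy=f,interpolation=cv2.INTER_CUBIC))
E
python3 - <<'E'
from h import *
c=capture("top"); crop(c,"topA",170,90,430,280,3)
print(proj(c,[[0,0,0],[.5,0,0],[.8,0,0],[.5,.4,0],[.5,-.4,0]]))
for n,p,z in [("press base front L,R",[(205,217),(248,208)],0.02),("stand",[(319,172),(372,163),(385,218),(331,227)],.01),("handle",[(270,166),(305,159)],.2)]:
    print(n,unproj(c,p,z).round(3).tolist())
c=capture("scene"); crop(c,"scA",130,120,420,300,2.7)
E
```

```text
[[296.22174685 386.4537606 ]
 [254.49201164 228.61394074]
 [233.19534531 147.73480584]
 [132.80107554 259.83388343]
 [371.25548643 198.58723552]]
press base front L,R [[0.573, 0.146, 0.02], [0.567, 0.004, 0.02]]
stand [[0.633, -0.257, 0.01], [0.618, -0.441, 0.01], [0.422, -0.419, 0.01], [0.438, -0.24, 0.01]]
handle [[0.616, -0.085, 0.2], [0.611, -0.191, 0.2]]
```

View pics/topA.png

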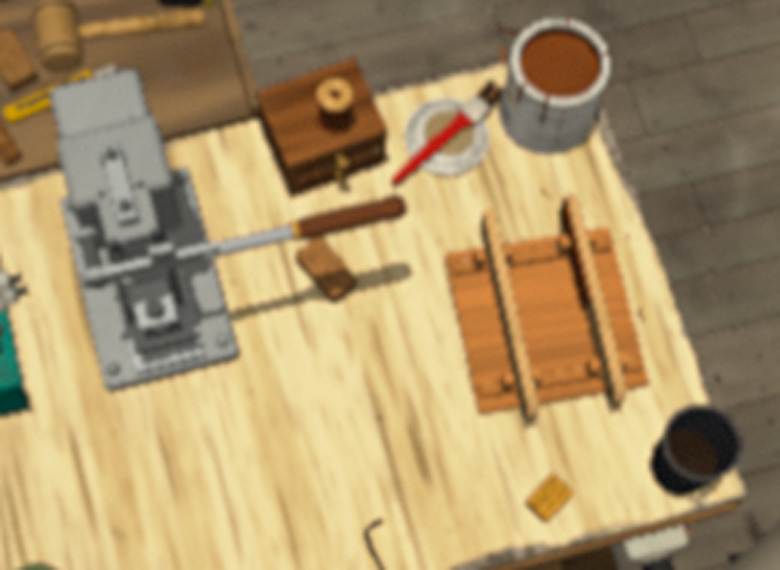

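View pics/scA.png

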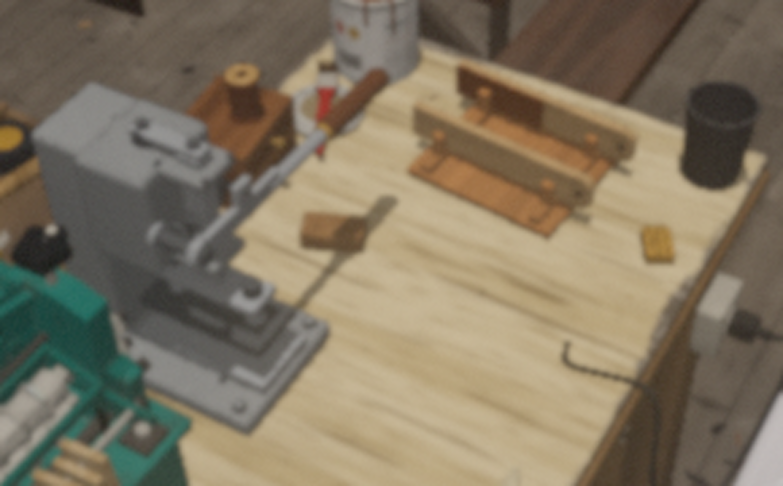

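```bash
cat >> h.py <<'E'
def ori(app,jaw):
    y=np.array(app,float); y/=np.linalg.norm(y)
    z=np.array(jaw,float); z-=y*(z@y); z/=np.linalg.norm(z)
    q=R.from_matrix(np.c_[np.cross(y,z),y,z]).as_quat(); return np.array([q[3],q[0],q[1],q[2]])
def ik(p,q):
    j=kin.inverse_kinematics(p,q); return None if j is None else np.round(j,2).tolist()
def st(): 
    s=status.get_state(); print("t",round(s["clock"],2),"p",s["position"].round(4),"q",s["qpos"].round(2),"F",s["force"].round(1),"g",round(s["grip_width"],3)); return s
E
python3 - <<'E'
from h import *
s=status.get_state(); c=capture("wrist")
Rt=Rq(s["orientation"]); print("tool axes\n",Rt.as_matrix().round(3)); 
print("cam in tool",Rt.inv().apply(np.array(c["eye"])-s["position"]).round(4),"\n",(Rt.inv()*Rq(c["attitude"])).as_matrix().round(3))
c=capture("top")
for n,p,z in [("sand",[(269,173),(277,169),(288,183),(281,190)],.028),("wax",[(346,256),(352,263),(360,255),(355,248)],.018),("edge",[(205,308),(410,256),(330,278)],0),("hook",[(293,266)],0),("stand",[(319,172),(372,163)],.01),("stropends",[(359,157),(375,224)],.064),("blankends",[(333,162),(347,229)],.064),("cup",[(402,240)],.08)]:
    print(n,unproj(c,p,z)[:,:2].round(3).tolist())
D=[0,0,-1]
for sg in (1,-1):
    print(sg,"view",ik([.48,-.25,.35],ori(D,[0,sg,0])),ik([.48,-.25,.35],ori(D,[sg,0,0])),"g",ik([.5,-.39,.05],ori(D,[0,sg,0])))
    for th in (90,75,60,45,30):
        t=np.radians(th); print(th,ik([.48,-.10,.05],ori([0,np.cos(t),-np.sin(t)],[0,sg*np.sin(t),sg*np.cos(t)])))
    print("place",ik([.5,.07,.05],ori(D,[0,sg,0])),"handle",ik([.613,-.138,.2],ori(D,[sg,0,0])))
E
```

```text
tool axes
 [[-0.923 -0.     0.385]
 [-0.385  0.001 -0.923]
 [ 0.    -1.    -0.001]]
cam in tool [-0.0702 -0.1312  0.001 ] 
 [[-0.001  0.96   0.28 ]
 [ 0.001 -0.28   0.96 ]
 [ 1.     0.001 -0.   ]]
sand [[0.665, -0.093], [0.672, -0.122], [0.615, -0.144], [0.597, -0.115]]
wax [[0.333, -0.256], [0.306, -0.268], [0.324, -0.3], [0.35, -0.292]]
edge [[0.293, 0.21], [0.283, -0.458], [0.282, -0.19]]
hook [[0.349, -0.088]]
stand [[0.633, -0.257], [0.618, -0.441]]
stropends [[0.629, -0.389], [0.398, -0.366]]
blankends [[0.634, -0.301], [0.405, -0.276]]
cup [[0.324, -0.425]]
1 view [0.98, 0.36, -0.82, 1.85, 0.3, 1.06, 1.62] [0.68, 0.29, -0.39, 1.87, 0.13, 1.01, 0.23] g [0.94, 0.8, -0.57, 1.92, 0.72, 0.63, 1.47]
90 [0.37, 0.68, -0.4, 2.26, 0.8, 0.35, 0.85]
75 [0.65, 0.75, -0.59, 2.2, 0.39, 0.36, 1.39]
60 [0.92, 0.9, -0.82, 2.13, 0.24, 0.48, 1.64]
45 [1.09, 1.08, -0.96, 2.05, 0.14, 0.62, 1.8]
30 [1.19, 1.26, -1.03, 1.97, 0.05, 0.77, 1.92]
place [0.05, 0.69, -0.43, 2.22, 0.79, 0.38, 0.52] handle [0.37, 0.55, -0.36, 1.85, 0.26, 0.78, -0.13]
-1 view [0.36, 0.26, 0.02, 1.89, -0.01, 0.99, -1.19] [0.01, 0.28, 0.48, 1.91, -0.15, 0.99, -2.58] g [0.53, 0.74, 0.06, 1.95, -0.09, 0.46, -0.91]
90 [0.06, 0.65, 0.04, 2.28, -0.11, 0.21, -1.37]
75 [0.39, 0.69, -0.21, 2.22, -0.39, 0.33, -0.96]
60 [0.59, 0.77, -0.3, 2.15, -0.6, 0.52, -0.65]
45 [0.7, 0.87, -0.3, 2.07, -0.71, 0.74, -0.46]
30 [0.76, 0.99, -0.29, 1.99, -0.77, 0.97, -0.34]
place [-0.31, 0.66, 0.09, 2.25, -0.24, 0.24, -1.58] handle [-0.21, 0.58, 0.52, 1.89, -0.4, 0.77, -2.61]
```

Run:
```python
from h import *
D=[0,0,-1]
ctrl.move_ptp([.46,-.33,.33],ori(D,[0,1,0])); st()
c=capture("wrist"); cv2.imwrite("pics/w1.png",c["image"][:,:,::-1]); np.save("w1.npy",c,allow_pickle=True)
ctrl.move_ptp([.47,-.02,.38],ori(D,[0,1,0])); st()
c=capture("wrist"); cv2.imwrite("pics/w2.png",c["image"][:,:,::-1]); np.save("w2.npy",c,allow_pickle=True)
```

```text
t 1.94 p [ 0.4596 -0.3309  0.3298] q [ 1.1   0.41 -0.8   1.83  0.34  1.04  1.73] F [ 0.5 -0.4  0.6] g 1.0
t 3.19 p [ 0.4702 -0.0215  0.3797] q [ 0.72  0.24 -0.96  1.94  0.23  1.07  1.23] F [-0.4 -0.9 -0.2] g 1.0
```

View pics/w1.png

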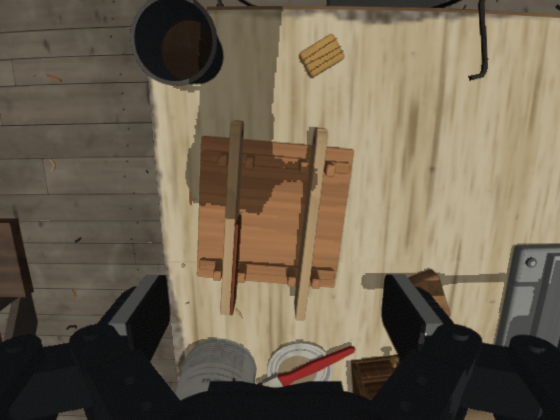

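View pics/w2.png

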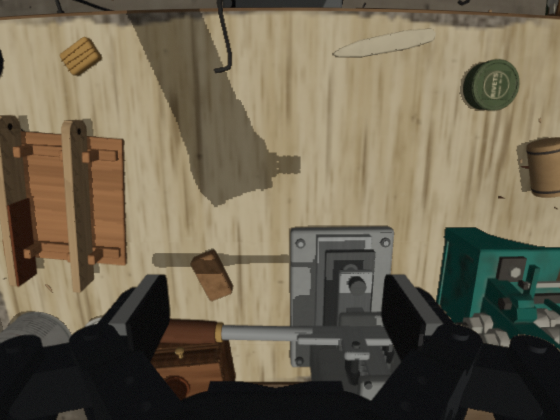

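Run:
```python
from h import *
c=np.load("w1.npy",allow_pickle=True).item(); crop(c,"w1a",190,110,360,330,3)
c=np.load("w2.npy",allow_pickle=True).item(); crop(c,"w2a",280,220,400,390,3.5);
```

```text
(no output)
```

View pics/w1a.png

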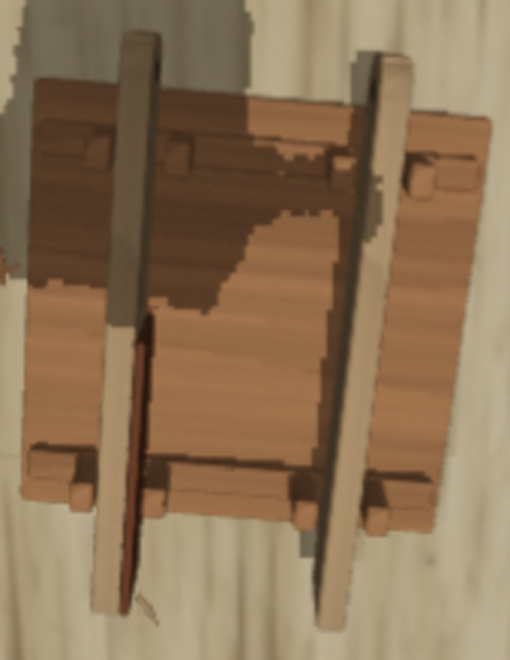

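View pics/w2a.png

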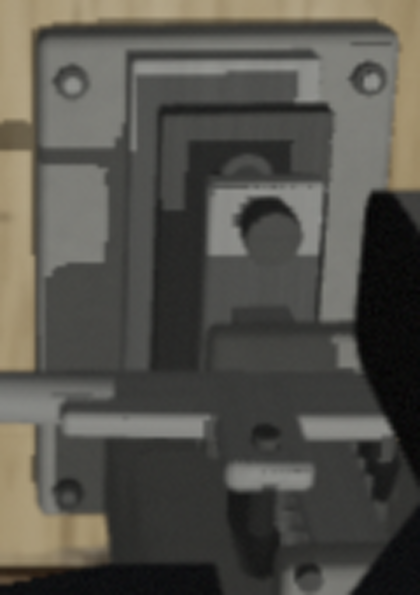

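Run:
```python
from h import *
c=np.load("w1.npy",allow_pickle=True).item()
f=lambda a,x0,y0,k:[((u+.5)/k+x0-.5,(v+.5)/k+y0-.5) for u,v in a]
P=unproj(c,f([(121,70),(155,70),(92,612),(118,612),(127,612)],190,110,3),.064)[:,:2]; print("strop",P.round(4).tolist())
a=(P[0]+P[1])/2;b=(P[2]+P[3])/2;d=(b-a)/np.linalg.norm(b-a); print("yaw",np.arctan2(d[1],d[0]),"ctr",b-d*.1175)
P=unproj(c,f([(376,90),(408,90),(316,628),(344,628)],190,110,3),.064)[:,:2]; print("blank",P.round(4).tolist())
a=(P[0]+P[1])/2;b=(P[2]+P[3])/2;d=(b-a)/np.linalg.norm(b-a); print("yaw",np.arctan2(d[1],d[0]),"ctr",b-d*.1175)
P=unproj(c,f([(35,80),(490,120),(433,530),(22,497)],190,110,3),.010)[:,:2]; print("stand",P.round(4).tolist(),P.mean(0))
e=P[3]-P[0]+P[2]-P[1]; print(np.arctan2(e[1],e[0]))
c=np.load("w2.npy",allow_pickle=True).item()
g=lambda a,z:unproj(c,f(a,280,220,3.5),z)[:,:2]
def pr(n,P,fx):
    m=P.mean(0);e=P[1]-P[0];y=np.arctan2(-e[0],e[1]);print(n,P.round(4).tolist(),"w",np.linalg.norm(e).round(4),"yaw",y.round(4),"org",(m+fx*np.array([np.cos(y),np.sin(y)])).round(4))
pr("bed",g([(130,56),(318,58)],.036),.075)
for z in (.015,.018,.02,.024):pr("base%g"%z,g([(38,30),(393,28)],z),.08)
for z in (.08,.088):pr("platen%g"%z,g([(160,107),(330,105)],z),.07)
```

```text
strop [[0.4122, -0.3803], [0.4123, -0.3681], [0.6313, -0.4005], [0.6313, -0.3897], [0.6313, -0.3859]]
yaw -0.09505697521315178 ctr [ 0.51433852 -0.38391845]
blank [[0.4195, -0.289], [0.4195, -0.2775], [0.639, -0.3076], [0.639, -0.296]]
yaw -0.08418587182295817 ctr [ 0.52190363 -0.2919253 ]
stand [[0.4192, -0.4221], [0.4358, -0.2359], [0.6219, -0.2514], [0.605, -0.4389]] [ 0.52047852 -0.33706118]
-0.08653232285226714
bed [[0.5669, 0.0348], [0.568, 0.1097]] w 0.0749 yaw -0.0142 org [0.6424 0.0712]
base0.015 [[0.5629, -0.0008], [0.5624, 0.1459]] w 0.1467 yaw 0.0035 org [0.6427 0.0729]
base0.018 [[0.5619, -0.0009], [0.5614, 0.1449]] w 0.1458 yaw 0.0035 org [0.6417 0.0723]
base0.02 [[0.5613, -0.001], [0.5608, 0.1442]] w 0.1452 yaw 0.0035 org [0.641  0.0719]
base0.024 [[0.56, -0.0011], [0.5595, 0.1428]] w 0.144 yaw 0.0035 org [0.6397 0.0711]
platen0.08 [[0.571, 0.0411], [0.5705, 0.1032]] w 0.0622 yaw 0.0083 org [0.6407 0.0727]
platen0.088 [[0.5678, 0.0399], [0.5673, 0.1009]] w 0.061 yaw 0.0083 org [0.6376 0.071 ]
```

Run:
```python
from h import *
yaw=-.09; d=np.array([np.cos(yaw),np.sin(yaw),0]); n=np.array([-np.sin(yaw),np.cos(yaw),0])
g=np.array([.5143,-.3839,.040])-.027*d
q=ori([0,0,-1],n)
ctrl.move_ptp(g+[0,0,.09],q); ctrl.move_l(g,feed=.15); st()
ctrl.grasp(); st()
ctrl.move_l(g+[0,0,.12],feed=.15); st()
c=capture("wrist"); cv2.imwrite("pics/w3.png",c["image"][:,:,::-1])
```

```text
t 5.61 p [ 0.488  -0.3814  0.0407] q [ 0.89  0.79 -0.49  1.96  0.68  0.56  1.41] F [-0.3  0.3  0. ] g 1.0
t 6.28 p [ 0.4874 -0.3816  0.0403] q [ 0.89  0.79 -0.49  1.96  0.68  0.56  1.41] F [-1.1 -0.4  4.6] g 0.131
t 7.22 p [ 0.4868 -0.3813  0.1591] q [ 0.98  0.64 -0.63  1.9   0.53  0.77  1.54] F [ 0.7  0.2 -0.9] g 0.13
```

View pics/w3.png

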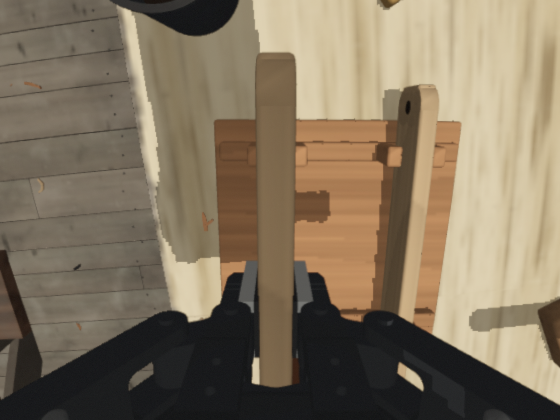

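Run:
```python
from h import *
t=np.radians(60); a=np.array([0,np.cos(t),-np.sin(t)]); n=np.array([0,np.sin(t),np.cos(t)])
q=ori(a,n); p=np.array([.428,-.18,.030])
print(ik(p+[0,0,.12],q),ik(p,q))
ctrl.move_ptp(p+[0,0,.12],q); st()
ctrl.move_l(p,feed=.15); st()
c=capture("scene"); crop(c,"s4",230,130,450,290,3.5)
```

```text
[1.17, 0.76, -0.93, 2.08, 0.14, 0.74, 1.8] [1.09, 0.94, -0.81, 2.13, 0.32, 0.54, 1.73]
t 8.12 p [ 0.4287 -0.181   0.1497] q [ 1.17  0.76 -0.93  2.08  0.14  0.74  1.8 ] F [-0.2 -0.2 -1.4] g 0.134
t 9.07 p [ 0.4284 -0.18    0.0306] q [ 1.07  0.93 -0.78  2.13  0.27  0.53  1.78] F [-0.7  0.6 -0.7] g 0.131
```

View pics/s4.png

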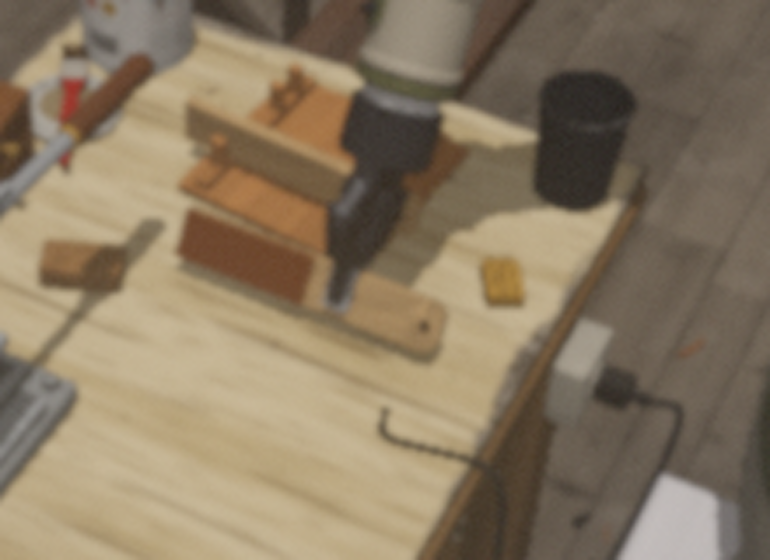

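Run:
```python
from h import *
p=np.array([.428,-.13,.030])
ctrl.move_l(p,feed=.15)
ctrl.ungrasp(); st()
ctrl.move_l(p+[0,-.035,.004],feed=.12); st()
t=np.radians(60); a=np.array([0,np.cos(t),-np.sin(t)])
ctrl.move_l(p+[0,-.035,.004]-.10*a,feed=.2); st()
ctrl.move_ptp([.42,-.14,.30],ori([0,0,-1],[0,1,0]))
c=capture("wrist"); cv2.imwrite("pics/w5.png",c["image"][:,:,::-1]); np.save("w5.npy",c,allow_pickle=True)
c=capture("scene"); crop(c,"s5",230,130,450,290,3.5)
st()
```

```text
t 10.31 p [ 0.428 -0.13   0.03 ] q [ 0.99  0.91 -0.78  2.2   0.25  0.43  1.72] F [-0.6  0.4 -0.9] g 1.001
t 10.75 p [ 0.428  -0.1649  0.034 ] q [ 1.06  0.92 -0.79  2.15  0.26  0.51  1.76] F [ 0.5 -0.   0.2] g 1.0
t 11.4 p [ 0.4275 -0.2141  0.1201] q [ 1.19  0.81 -0.89  2.05  0.18  0.75  1.83] F [-0.2  0.3 -1.2] g 1.001
t 12.31 p [ 0.4194 -0.1414  0.2979] q [ 0.89  0.28 -0.85  2.11  0.27  0.87  1.45] F [-1.  -0.5 -0.6] g 1.002
```

View pics/w5.png

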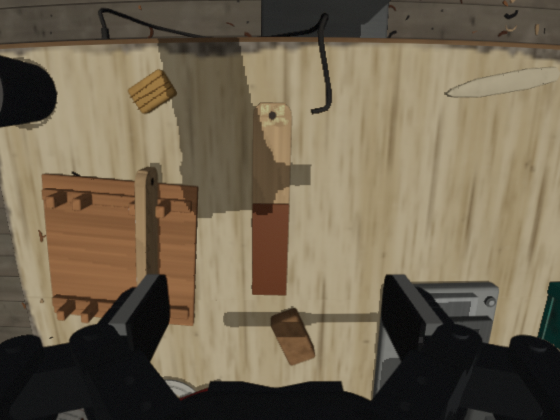

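View pics/s5.png

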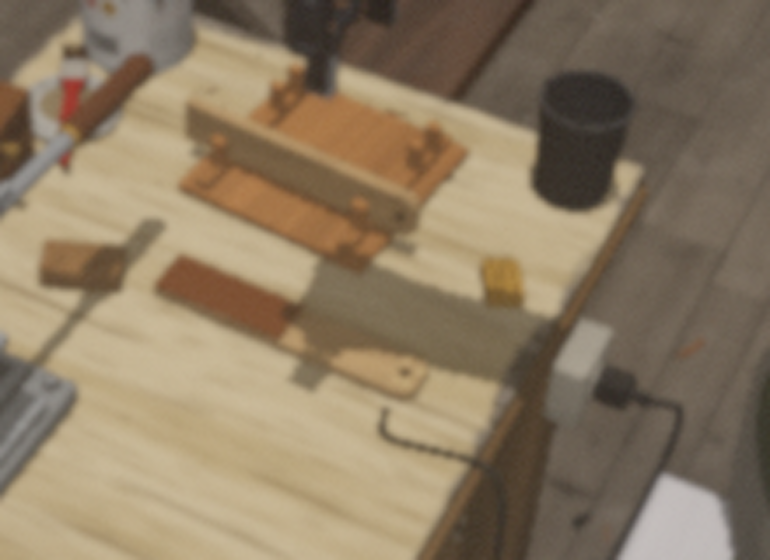

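Run:
```python
from h import *
c=np.load("w5.npy",allow_pickle=True).item(); crop(c,"w5a",230,90,310,310,2.7); crop(c,"w5b",360,270,520,350,4.5)
P=unproj(c,[(252,294.5),(287,294.5),(252.5,204),(289,204)],.016)[:,:2];print(P.round(4).tolist())
a=P[2:].mean(0);b=P[:2].mean(0);h=unproj(c,[(272,115)],.012)[0,:2];print("hole",h)
print(np.linalg.norm(b-a),np.arctan2(*(b-a)[::-1]),np.arctan2(*(b-h)[::-1]),"hole dist",np.linalg.norm(b-h))
```

```text
[[0.5731, -0.1706], [0.5731, -0.1262], [0.4546, -0.1679], [0.4546, -0.125]]
hole [ 0.35330612 -0.14483147]
0.11849181455974084 -0.0163476893117214 -0.016149347714652148 hole dist 0.21981087822759765
```

View pics/w5a.png

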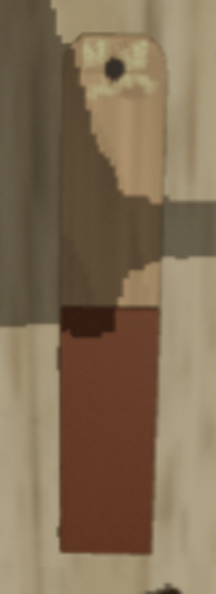

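View pics/w5b.png

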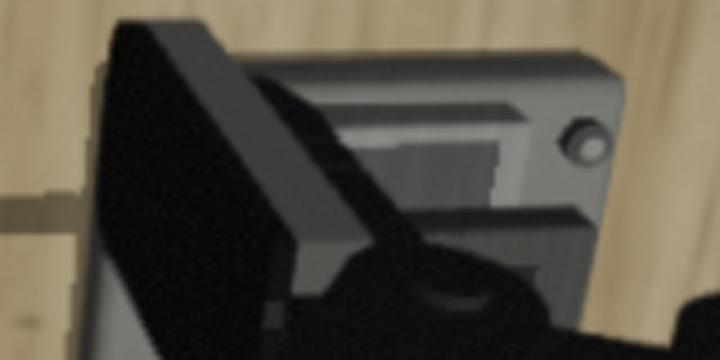

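Run:
```python
from h import *
d=np.array([np.cos(-.016),np.sin(-.016),0]); n=np.array([-d[1],d[0],0]);c0=np.array([.4556,-.1465,0])
for x in (-.07,-.065,-.06,-.055,-.05,-.045,-.04):
    print(x,ik(c0+x*d+[0,0,.013],ori([0,0,-1],n)),ik(c0+x*d+[0,0,.013],ori([0,0,-1],-n)),ik(c0+x*d+[0,0,.1],ori([0,0,-1],n)))
```

```text
-0.07 [0.92, 0.98, -1.1, 2.42, 1.46, 0.85, 0.24] None [0.55, 0.54, -0.46, 2.4, 0.76, 0.34, 0.98]
-0.065 [0.82, 0.89, -0.92, 2.41, 1.46, 0.67, 0.26] None [0.56, 0.54, -0.47, 2.39, 0.75, 0.35, 0.98]
-0.06 [0.82, 0.89, -0.92, 2.4, 1.45, 0.67, 0.27] None [0.56, 0.55, -0.48, 2.38, 0.75, 0.36, 0.98]
-0.055 [0.82, 0.89, -0.92, 2.39, 1.44, 0.67, 0.29] None [0.56, 0.55, -0.49, 2.37, 0.75, 0.37, 0.98]
-0.05 [0.34, 0.72, -0.19, 2.41, 1.41, 0.12, 0.35] None [0.57, 0.56, -0.49, 2.36, 0.74, 0.38, 0.98]
-0.045 [0.34, 0.72, -0.19, 2.4, 1.33, 0.13, 0.43] None [0.57, 0.56, -0.5, 2.35, 0.74, 0.39, 0.99]
-0.04 [0.34, 0.72, -0.19, 2.39, 1.25, 0.13, 0.5] [0.33, 0.72, -0.18, 2.39, 1.24, 0.12, -2.62] [0.57, 0.56, -0.51, 2.34, 0.74, 0.4, 0.99]
```

Run:
```python
from h import *
c=np.load("w2.npy",allow_pickle=True).item()
f=lambda a,x0,y0,k:[((u+.5)/k+x0-.5,(v+.5)/k+y0-.5) for u,v in a]
P=unproj(c,f([(38,40),(38,500)],280,220,3.5),.018)[:,:2]; e=P[1]-P[0]; print("base edge",P.round(4),np.arctan2(e[1],e[0]))
P=unproj(c,f([(126,60),(126,370)],280,220,3.5),.036)[:,:2]; e=P[1]-P[0]; print("bed edge",P.round(4),np.arctan2(e[1],e[0]))
# regrasp
d=np.array([np.cos(-.016),np.sin(-.016),0]); n=np.array([-d[1],d[0],0]);c0=np.array([.4556,-.1465,0])
g=c0-.02*d+[0,0,.013]
ctrl.move_ptp(g+[0,0,.05],ori([0,0,-1],n)); ctrl.move_l(g,feed=.1); st()
ctrl.grasp(); st()
ctrl.move_l(g+[0,0,.05],feed=.2)
q=ori([0,0,-1],[0,1,0]); p=np.array([.515-.02,-.048,.0145])
ctrl.move_l(p+[0,0,.05],q,feed=.2)
c=capture("wrist"); cv2.imwrite("pics/w6.png",c["image"][:,:,::-1])
ctrl.move_l(p,feed=.1); st()
ctrl.ungrasp(); st()
```

```text
base edge [[ 0.5662 -0.0008]
 [ 0.7911  0.0017]] 0.01143799572131967
bed edge [[0.5686 0.0333]
 [0.7098 0.0378]] 0.03201945240457598
t 13.9 p [ 0.4361 -0.1465  0.0138] q [ 0.34  0.72 -0.21  2.35  1.02  0.16  0.73] F [ 0.5 -0.4  0. ] g 1.004
t 14.39 p [ 0.4358 -0.1464  0.0137] q [ 0.34  0.72 -0.21  2.35  1.02  0.16  0.73] F [-1.1  0.4 11.8] g 0.492
t 16.22 p [ 0.4947 -0.0487  0.0144] q [ 0.21  0.74 -0.33  2.25  0.91  0.28  0.64] F [ 0.2 -0.5 -1.6] g 0.49
t 16.72 p [ 0.495  -0.048   0.0146] q [ 0.21  0.74 -0.33  2.25  0.91  0.28  0.64] F [-0.8  0.7  0.2] g 1.003
```

View pics/w6.png

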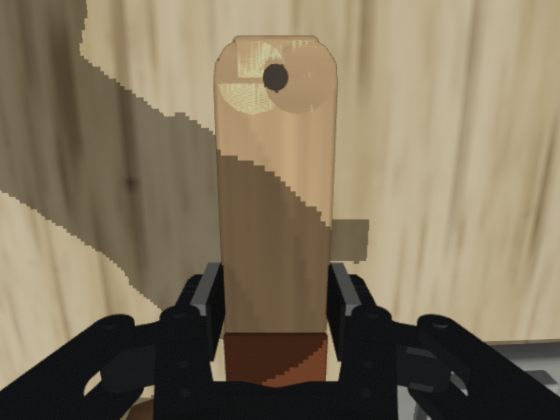

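Run:
```python
from h import *
D=[0,0,-1]; q=ori(D,[0,1,0]); c0=np.array([.515,-.048,0])
g=c0+[-.072,0,.0165]
ctrl.move_l(np.array([.495,-.048,.06]),feed=.2)
ctrl.move_l(g+[0,0,.04],feed=.2); ctrl.move_l(g,feed=.1); 
ctrl.grasp(); st()
yw=.006; q2=ori(D,[-np.sin(yw),np.cos(yw),0])
ctrl.move_l(g+[0,0,.0435],feed=.15); s=st()
c=capture("scene"); crop(c,"s7",130,120,350,300,3.5)
c=capture("wrist"); cv2.imwrite("pics/w7.png",c["image"][:,:,::-1])
```

```text
t 18.55 p [ 0.4433 -0.0482  0.0174] q [ 0.1   0.71 -0.17  2.38  1.08  0.13  0.46] F [-1.6  0.6 11.8] g 0.486
t 18.99 p [ 0.4433 -0.0486  0.0601] q [ 0.27  0.64 -0.42  2.35  0.91  0.31  0.61] F [-0.4 -0.  -1. ] g 0.481
```

View pics/s7.png

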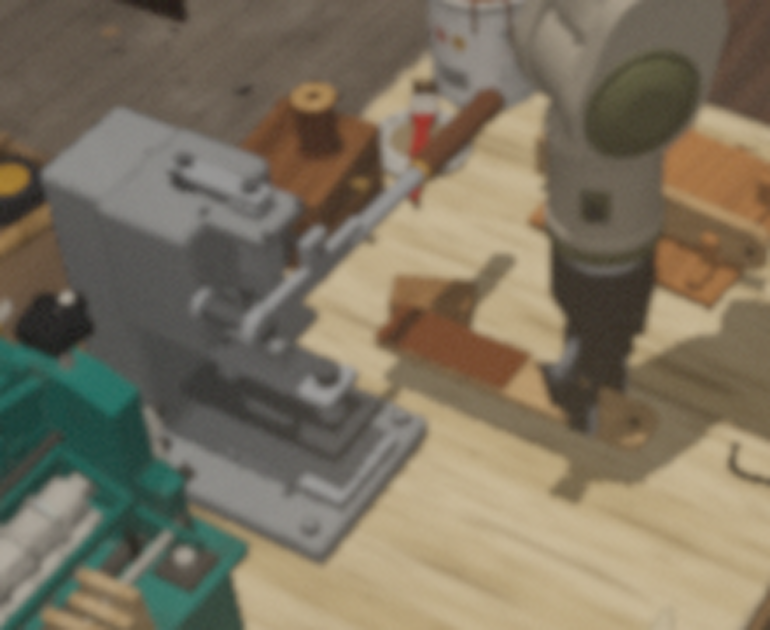

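View pics/w7.png

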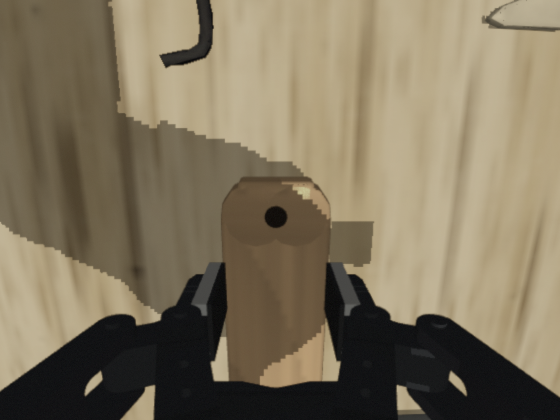

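Run:
```python
from h import *
c=capture("scene"); s=st()
x,y,_=s["position"]; ctr=np.array([x+.072,y,s["position"][2]-.0165-.0005])
for nm,o in [("leatherend L/R top",[(.1175,.022,.016),(.1175,-.022,.016),(.1175,.022,0)]),("leather start",[(-.0025,.022,.016),(-.0025,-.022,.016)]),("hole",[(-.102,0,.012)])]:
    print(nm,((proj(c,ctr+np.array(o))+.5-[130,120])*3.5).round(0).tolist())
print("droop 10mm",((proj(c,ctr+np.array([.1175,.022,.006]))+.5-[130,120])*3.5).round(0))
```

```text
t 19.14 p [ 0.4427 -0.048   0.0593] q [ 0.27  0.64 -0.42  2.35  0.91  0.31  0.61] F [-0.6 -0.2 -0.9] g 0.486
leatherend L/R top [[374.0, 333.0], [405.0, 299.0], [376.0, 347.0]]
leather start [[505.0, 389.0], [534.0, 353.0]]
hole [[634.0, 423.0]]
droop 10mm [[375. 342.]]
```

Run:
```python
from h import *
D=[0,0,-1]; yw=.006; q2=ori(D,[-np.sin(yw),np.cos(yw),0])
O=np.array([.6415,.072,0]); d=np.array([np.cos(yw),np.sin(yw),0]); n=np.array([-d[1],d[0],0])
f=O-(.0575+.072)*d+[0,0,.0165+.036]
hi=f+[0,0,.0075]
print(f,ik(f,q2))
ctrl.move_l(hi-.115*n,q2,feed=.2); s=st()
# clear sideways travel in two steps with force check
for k in (-.06,-.03,0):
    ctrl.move_l(hi+k*n,feed=.15); s=st()
    if np.linalg.norm(s["force"])>6: print("CONTACT"); break
c=capture("scene"); crop(c,"s8",130,120,350,300,3.5)
c=capture("top"); crop(c,"t8",170,90,330,230,4.5)
```

```text
[0.51200233 0.071223   0.0525    ] [0.08, 0.7, -0.48, 2.19, 0.8, 0.43, 0.52]
t 19.64 p [ 0.5125 -0.0435  0.0591] q [ 0.33  0.69 -0.52  2.19  0.81  0.45  0.74] F [ 0.2 -0.5 -1.5] g 0.485
t 20.16 p [0.5117 0.0107 0.0599] q [ 0.22  0.69 -0.51  2.2   0.8   0.44  0.64] F [-0.5 -1.  -1.1] g 0.481
t 20.51 p [0.512  0.0407 0.0599] q [ 0.16  0.69 -0.5   2.2   0.79  0.44  0.59] F [-0.8 -0.4 -0.7] g 0.488
t 20.86 p [0.512  0.0708 0.06  ] q [ 0.1   0.69 -0.5   2.19  0.79  0.45  0.54] F [ 0.2  0.4 -1.6] g 0.485
```

View pics/s8.png

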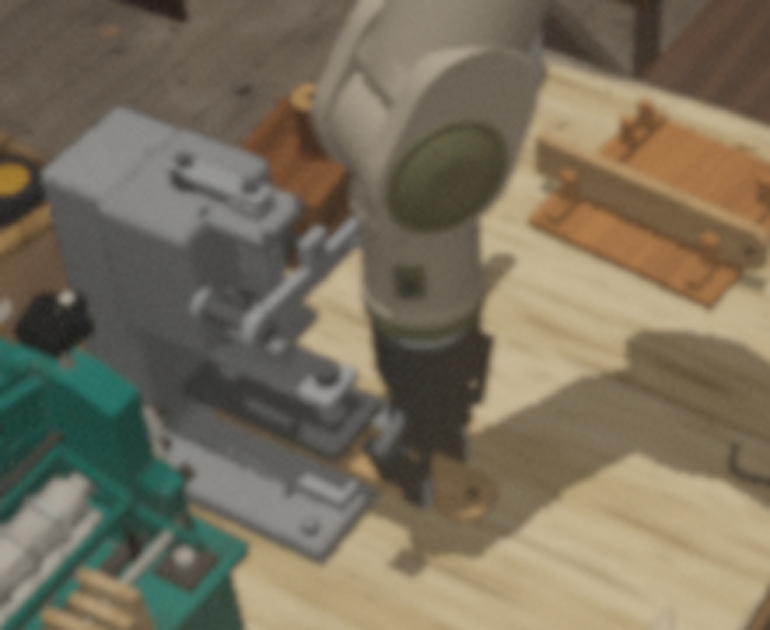

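View pics/t8.png

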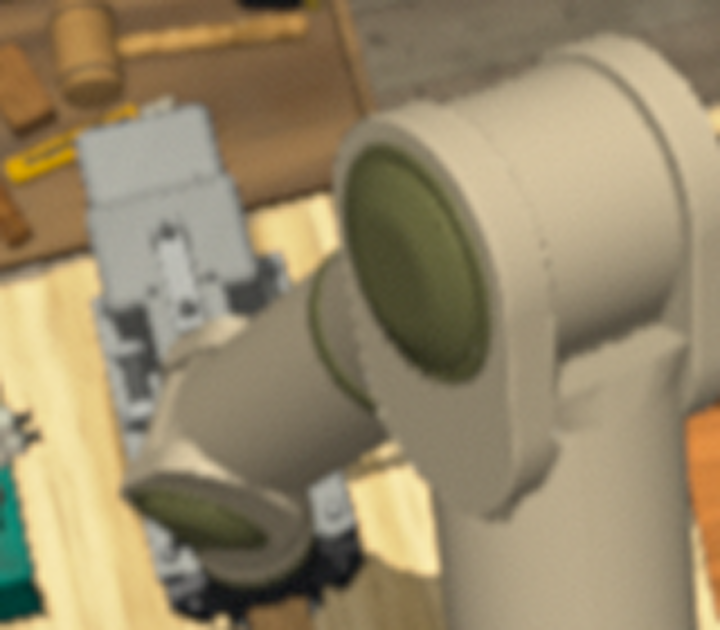

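Run:
```python
from h import *
s=status.get_state(); p=np.array([.512,.0712,.0525])
ctrl.move_l(p,feed=.06); st()
ctrl.ungrasp(); st()
ctrl.move_l(p+[-.03,0,.08],feed=.2)
ctrl.move_ptp([.44,.0,.33],ori([0,0,-1],[0,1,0])); st()
c=capture("wrist"); cv2.imwrite("pics/w9.png",c["image"][:,:,::-1]); np.save("w9.npy",c,allow_pickle=True)
crop(c,"w9a",280,170,440,350,3.3)
c=capture("scene"); crop(c,"s9",130,120,350,300,3.5)
```

```text
t 21.23 p [0.5122 0.0703 0.0522] q [ 0.08  0.7  -0.48  2.19  0.8   0.43  0.52] F [ 0.5 -1.3  3.1] g 0.482
t 21.74 p [0.512  0.0713 0.0525] q [ 0.08  0.7  -0.48  2.19  0.8   0.43  0.52] F [-0.9  0.4 -0.3] g 1.0
t 23.18 p [ 4.400e-01 -4.000e-04  3.288e-01] q [ 0.67  0.25 -0.97  2.07  0.26  0.94  1.14] F [-0.7  0.4 -0.1] g 1.0
```

View pics/w9.png

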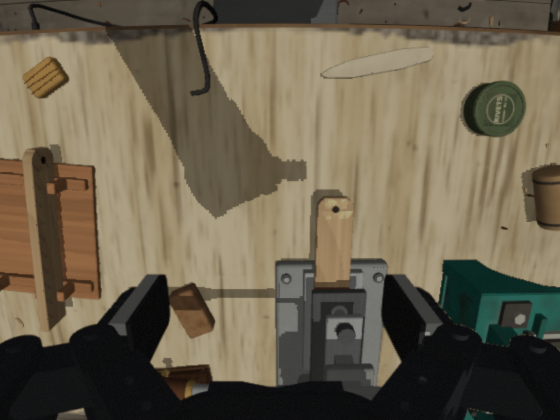

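View pics/s9.png

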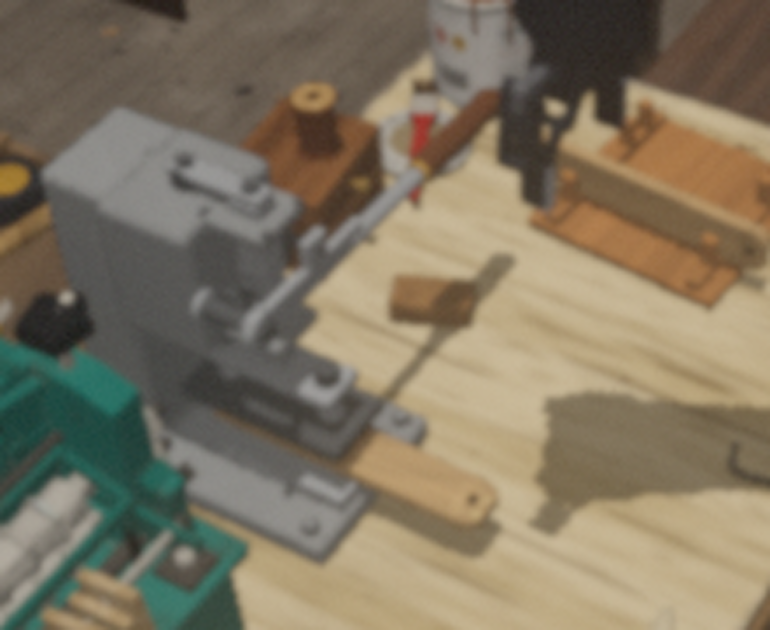

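View pics/w9a.png

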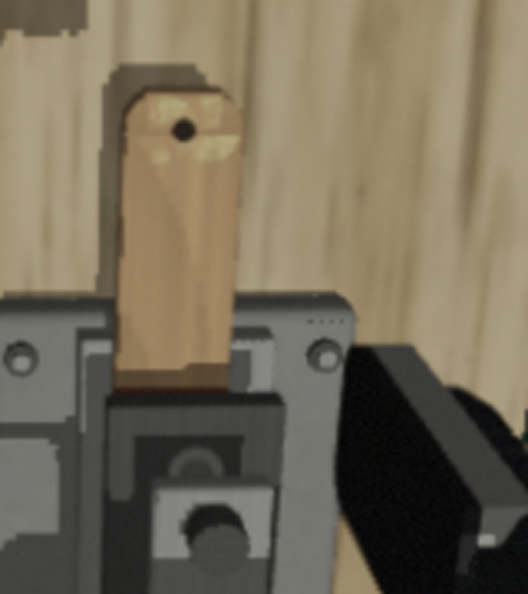

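Run:
```python
from h import *
c=np.load("w9.npy",allow_pickle=True).item()
f=lambda a:[((u+.5)/3.3+280-.5,(v+.5)/3.3+170-.5) for u,v in a]
g=lambda a,z:print(z,unproj(c,f(a),z)[:,:2].round(4).tolist())
print("strop edges");g([(121,200),(239,200),(117,350),(232,350)],.048)
print("hole");g([(183,129)],.048)
print("leather start");g([(115,388),(230,388)],.052)
print("bed front L R");g([(79,330),(272,330)],.036)
print("base front corners");g([(0,297),(355,300)],.018)
print("holes");g([(20,358),(323,355)],.02)
print("platen top front"); [g([(107,397),(284,397)],z) for z in (.072,.080,.088)]
print(c["eye"])
```

```text
strop edges
0.048 [[0.5074, 0.0477], [0.5075, 0.0907], [0.567, 0.0482], [0.5672, 0.0917]]
hole
0.048 [[0.4808, 0.069]]
leather start
0.052 [[0.5808, 0.0475], [0.581, 0.091]]
bed front L R
0.036 [[0.5643, 0.0347], [0.5646, 0.1095]]
base front corners
0.018 [[0.5582, 0.0044], [0.56, 0.1469]]
holes
0.02 [[0.5839, 0.0126], [0.5831, 0.1353]]
platen top front
0.072 [[0.574, 0.0423], [0.5744, 0.1063]]
0.08 [[0.5698, 0.0414], [0.5702, 0.1041]]
0.088 [[0.5656, 0.0405], [0.5659, 0.1018]]
[ 0.36897687 -0.0016621   0.46002878]
```

Run:
```python
from h import *
ct=capture("top"); cs=capture("scene")
crop(ct,"t10",220,130,330,200,7); crop(cs,"s10",200,130,300,220,6)
st()
```

```text
t 23.38 p [4.399e-01 3.000e-04 3.288e-01] q [ 0.67  0.25 -0.97  2.07  0.26  0.94  1.14] F [-0.8 -0.3 -0.3] g 1.0
```

View pics/t10.png

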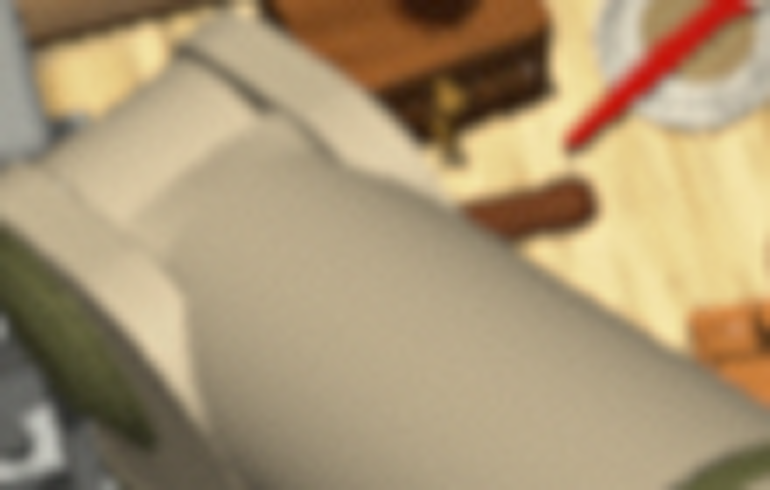

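View pics/s10.png

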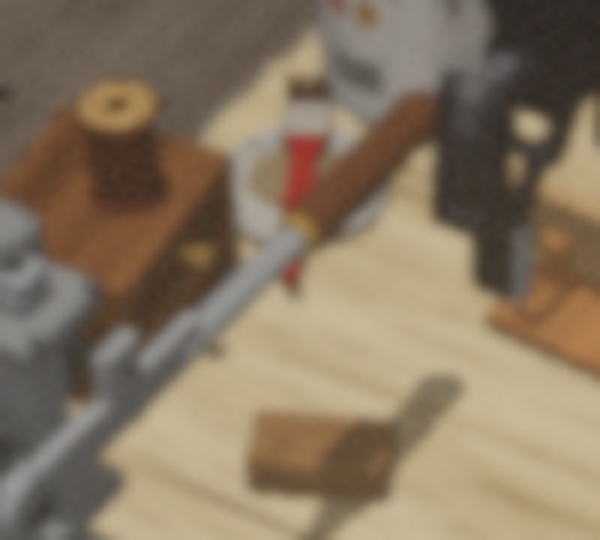

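Run:
```python
from h import *
ct=capture("top"); cs=capture("scene")
def tri(a,b):
    A=unproj(ct,[a],0)[0];B=unproj(cs,[b],0)[0];e1=np.array(ct["eye"]);e2=np.array(cs["eye"])
    u=(A-e1)/np.linalg.norm(A-e1);v=(B-e2)/np.linalg.norm(B-e2)
    st_=np.linalg.lstsq(np.c_[u,-v],e2-e1,rcond=None)[0];p=e1+u*st_[0];r=e2+v*st_[1];return ((p+r)/2).round(4),np.linalg.norm(p-r).round(4)
print("ferrule",tri((170+299/3,90+229/3),(250.3,167.7)))
print("end",tri((170+401/3,90+205/3),(271.3,146.5)))
```

```text
ferrule (array([ 0.6183, -0.0853,  0.19  ]), np.float64(0.0015))
end (array([ 0.6169, -0.1901,  0.1904]), np.float64(0.0017))
```

Run:
```python
from h import *
q=ori([0,0,-1],[1,0,0]); 
print(ik([.615,-.148,.33],q),ik([.615,-.148,.16],q))
ctrl.move_ptp([.615,-.16,.31],q); st()
c=capture("wrist"); cv2.imwrite("pics/w11.png",c["image"][:,:,::-1]); np.save("w11.npy",c,allow_pickle=True)
```

```text
[0.47, 0.44, -0.48, 1.7, 0.23, 1.06, -0.08] [0.41, 0.61, -0.39, 1.87, 0.34, 0.72, -0.18]
t 24.59 p [ 0.6147 -0.159   0.3099] q [ 0.48  0.46 -0.47  1.72  0.24  1.02 -0.07] F [-0.5  0.  -0. ] g 0.999
```

View pics/w11.png

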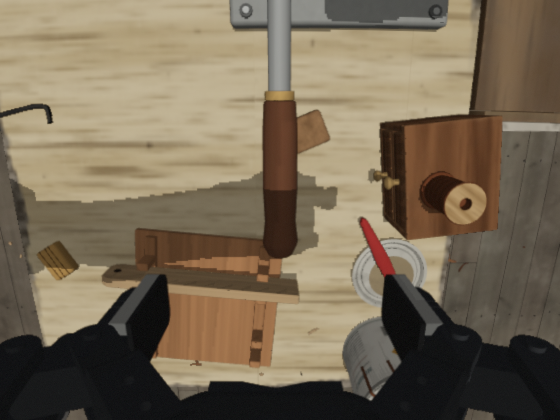

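Run:
```python
from h import *
c=np.load("w11.npy",allow_pickle=True).item()
for z in (.17,.18,.19,.2,.21):
    P=unproj(c,[(280,99),(280.5,257),(280,92)],z); print(z,P[:,:2].round(4).tolist(),np.linalg.norm(P[0]-P[1]).round(4),np.linalg.norm(P[2]-P[1]).round(4))
```

```text
0.17 [[0.6174, -0.0818], [0.6186, -0.2033], [0.6174, -0.077]] 0.1215 0.1263
0.18 [[0.6173, -0.0821], [0.6185, -0.1991], [0.6172, -0.0774]] 0.117 0.1217
0.19 [[0.6172, -0.0824], [0.6183, -0.1949], [0.6171, -0.0779]] 0.1126 0.117
0.2 [[0.617, -0.0826], [0.6182, -0.1907], [0.617, -0.0784]] 0.1081 0.1123
0.21 [[0.6169, -0.0829], [0.618, -0.1865], [0.6169, -0.0788]] 0.1036 0.1077
```

```bash
cat >> h.py <<'E'
Hy,Hz,HX,r=.121,.200,.6176,.270
def lev(phi,feed=.12,off=0):
    g=np.array([HX,Hy-r*np.cos(phi),Hz+off-r*np.sin(phi)])
    a=np.array([0,np.sin(phi),-np.cos(phi)])
    ctrl.move_l(g+.008*a,ori(a,[1,0,0]),feed=feed)
def F(): 
    s=status.get_state(); print("t",round(s["clock"],2),"z",s["position"].round(4)[1:],"F",s["force"].round(1),"T",s["torque"].round(2),"g",round(s["grip_width"],3)); return s["force"][2]
E
python3 - <<'E'
from h import *
q=ori([0,0,-1],[1,0,0])
ctrl.move_l([HX,Hy-r,.187],q,feed=.2); F()
ctrl.grasp(); F()
for ph in (-.04,-.08,-.095,-.105,-.115,-.122):
    lev(ph,.08); f=F()
    if f<-14: print("stop"); break
E
```

```text
t 25.41 z [-0.1489  0.188 ] F [-0.3 -0.1 -0.4] T [ 0.02 -0.04  0.01] g 1.0
t 26.0 z [-0.1491  0.1872] F [-0.3 -0.6  0.6] T [-0.08 -0.11  0.12] g 0.256
t 26.35 z [-0.1494  0.2033] F [-0.1 -0.8 -1.2] T [-0.56 -0.24  0.11] g 0.256
t 26.63 z [-0.149   0.2139] F [ 0.9 -3.1 -0.6] T [-0.65 -0.29  0.1 ] g 0.255
t 26.88 z [-0.1488  0.2178] F [ 1.8 -2.5  0.4] T [-0.75 -0.35  0.17] g 0.259
t 27.13 z [-0.1486  0.2205] F [ 1.6 -2.7 -0.2] T [-0.88 -0.48  0.2 ] g 0.253
t 27.38 z [-0.1484  0.2233] F [ 2.3 -3.8  0.5] T [-0.99 -0.48  0.14] g 0.254
t 27.63 z [-0.1482  0.2252] F [ 2.8 -4.6 -0.5] T [-0.93 -0.55  0.17] g 0.257
```

Run:
```python
from h import *
cs=capture("scene"); crop(cs,"s12",130,110,350,290,3.5)
c=capture("wrist"); cv2.imwrite("pics/w12.png",c["image"][:,:,::-1])
```

```text
(no output)
```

View pics/s12.png

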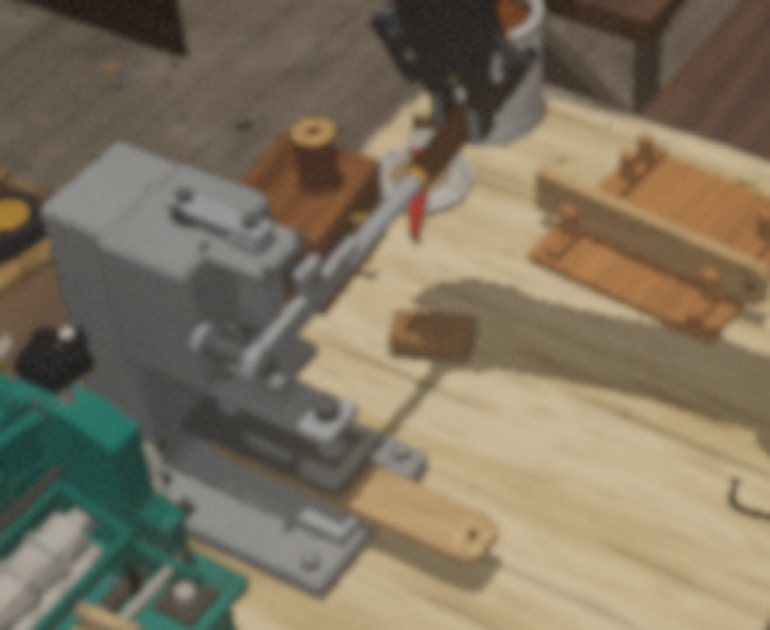

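View pics/w12.png

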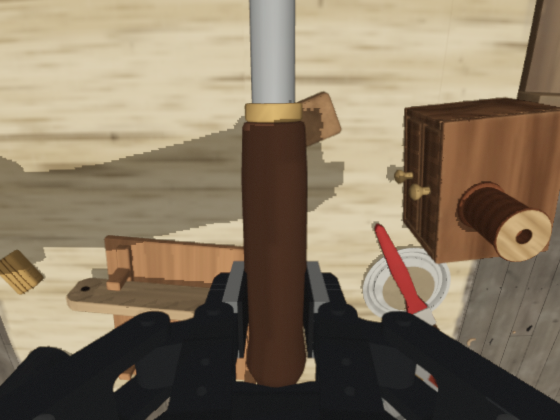

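Run:
```python
from h import *
cs=capture("scene"); 
for ph in (.04,.02,0,-.08,-.1,-.12): print(ph,((proj(cs,[HX,Hy-.2035*np.cos(ph),Hz-.2035*np.sin(ph)])+.5-[130,110])*3.5).round(0))
lev(-.128,.06);f=F();lev(-.135,.06);f=F()
cs=capture("scene"); crop(cs,"s13",200,120,300,220,6)
```

```text
0.04 [[420. 204.]]
0.02 [[420. 200.]]
0 [[420. 195.]]
-0.08 [[418. 179.]]
-0.1 [[418. 175.]]
-0.12 [[417. 171.]]
t 28.03 z [-0.148   0.2268] F [ 2.2 -4.7 -0.8] T [-0.99 -0.62  0.24] g 0.258
t 28.28 z [-0.1478  0.2288] F [ 2.8 -4.8  0.7] T [-1.02 -0.62  0.24] g 0.26
```

View pics/s13.png

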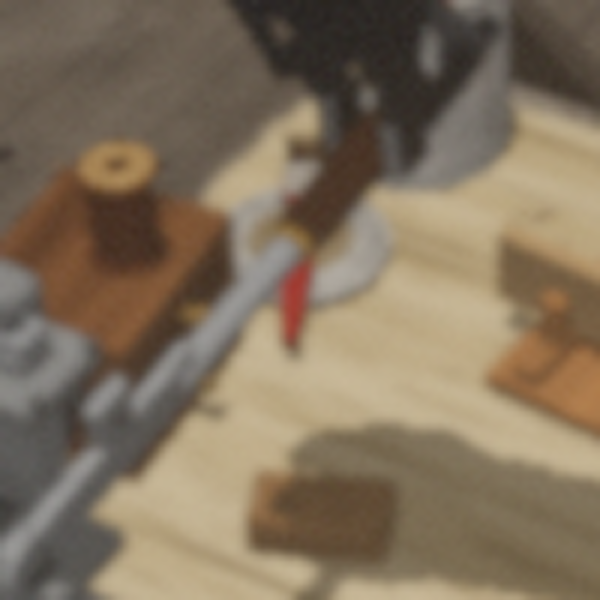

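Run:
```python
from h import *
for ph in (-.05,.03,.09,.11,.12):
    lev(ph,.12); f=F()
cs=capture("scene"); crop(cs,"s14",130,110,350,290,3.5)
```

```text
t 28.68 z [-0.1493  0.2054] F [ 2.4 -5.2  0.3] T [-1.04 -0.64  0.11] g 0.258
t 29.01 z [-0.1489  0.1839] F [ 2.  -4.2  0.3] T [-1.17 -0.64  0.06] g 0.255
t 29.29 z [-0.1474  0.168 ] F [ 2.7 -5.1  0.9] T [-1.39 -0.61  0.04] g 0.251
t 29.54 z [-0.1471  0.1648] F [-2.9 -6.5 16.7] T [-1.31  0.69  0.13] g 0.256
t 29.79 z [-0.1468  0.1633] F [-6.1 -7.5 26.2] T [-1.34  1.42  0.25] g 0.261
```

View pics/s14.png

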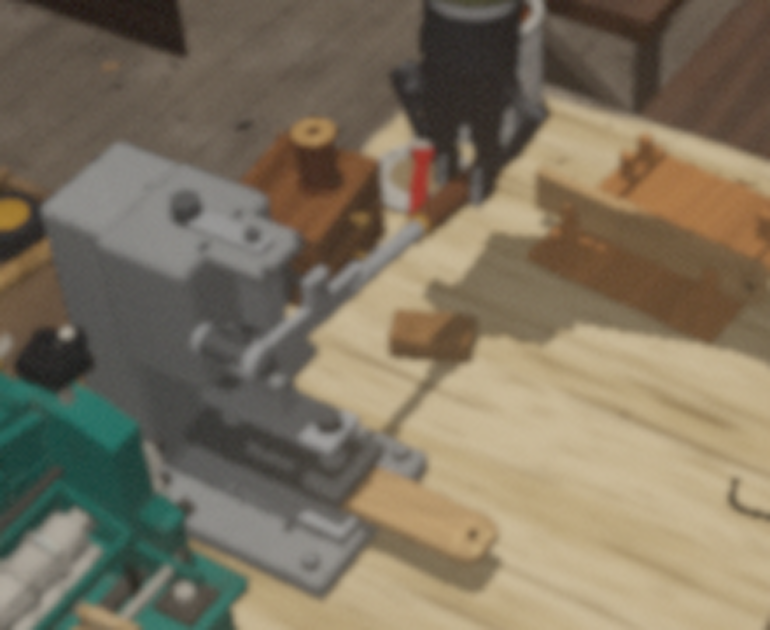

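```bash
python3 - <<'E'
from h import *
a=cv2.imread("pics/s9.png");b=cv2.imread("pics/s12.png");d=cv2.imread("pics/s14.png")
t=a[340:415,285:365]
for n,im in(("s12",b),("s14",d)):
    m=cv2.matchTemplate(im,t,cv2.TM_CCOEFF_NORMED);_,v,_,l=cv2.minMaxLoc(m); print(n,v,np.array(l)-[285,340+35])
cs=capture("scene")
for z in (.12,.112,.104,.096): print(z,(proj(cs,[.60,.072,z])*3.5).round(1))
crop(cs,"s15",175,165,255,255,7)
E
python3 - <<'E'
import cv2,numpy as np
a=cv2.imread("pics/s9.png");d=cv2.imread("pics/s14.png")
p=np.hstack([a[165:560,150:520],d[200:595,150:520]]);cv2.imwrite("pics/cmp.png",p)
E
```

```text
s12 0.99931401014328 [0 0]
s14 0.989535391330719 [ 2 11]
0.12 [[782.9 791.2]]
0.112 [[783.8 798.7]]
0.104 [[784.8 806.2]]
0.096 [[785.7 813.6]]
```

View pics/cmp.png

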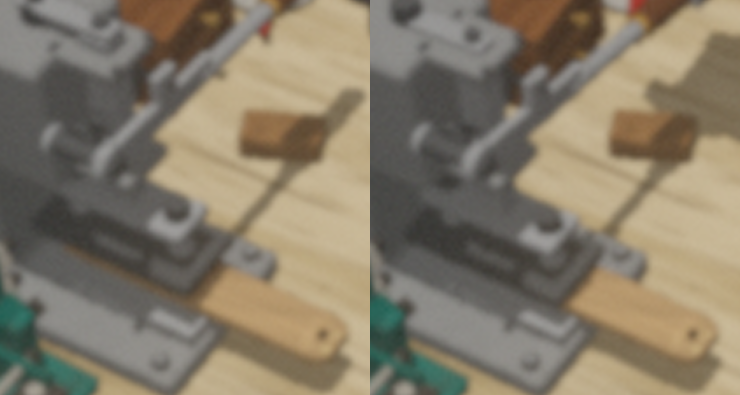

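```bash
cat >> h.py <<'E'
def ramshift():
    cs=capture("scene"); im=cv2.resize(cs["image"][110:290,130:350,::-1],None,fx=3.5,fy=3.5,interpolation=cv2.INTER_CUBIC)
    a=cv2.imread("pics/s9.png"); t=a[340:415,285:365]
    m=cv2.matchTemplate(im,t,cv2.TM_CCOEFF_NORMED);_,v,_,l=cv2.minMaxLoc(m)
    t2=a[425:470,295:350]; w=im[425:540,285:365]
    m2=cv2.matchTemplate(w,t2,cv2.TM_CCOEFF_NORMED);_,v2,_,l2=cv2.minMaxLoc(m2)
    print("ram mm",round((l[1]-375)/.935,1),l[0]-285,round(v,3)," platen mm",round((l2[1]+425-460)/.935,1),l2[0]-10,round(v2,3))
    return cs
E
python3 - <<'E'
from h import *
lev(0,.15); ramshift()
lev(-.12,.15); F(); lev(-.14,.1); F(); ramshift()
lev(0,.15); lev(.07,.12); F(); lev(.092,.1); F(); ramshift()
lev(0,.15); cs=ramshift(); crop(cs,"s16",130,110,350,290,3.5)
E
```

```text
ram mm 7.5 1 0.993  platen mm 6.4 1 0.878
t 30.68 z [-0.1481  0.2264] F [ 2.8 -6.1  0. ] T [-1.43 -0.56  0.17] g 0.257
t 30.93 z [-0.1476  0.2312] F [ 3.1 -5.7 -0.2] T [-1.26 -0.68  0.22] g 0.255
ram mm 7.5 1 0.993  platen mm 6.4 1 0.871
t 31.68 z [-0.1481  0.1737] F [ 2.1 -4.9  2.3] T [-1.45 -0.43  0.04] g 0.258
t 31.93 z [-0.1474  0.1682] F [ 0.7 -6.1  2.7] T [-1.56 -0.41  0.03] g 0.258
ram mm 18.2 3 0.977  platen mm 13.9 1 0.724
ram mm 16.0 2 0.985  platen mm 13.9 1 0.727
```

View pics/s16.png

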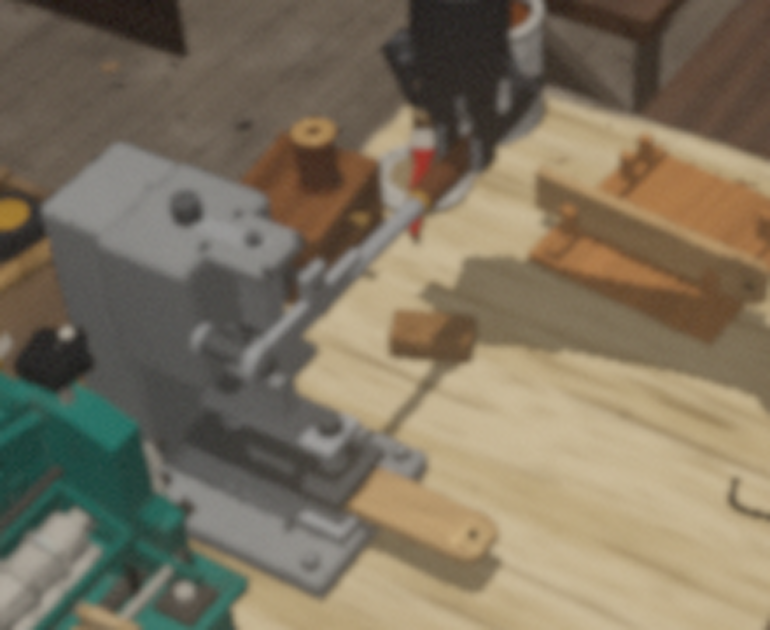

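Run:
```python
from h import *
lev(-.12,.15); lev(-.14,.1); F(); ramshift()
lev(0,.15); lev(.07,.12); F(); lev(.092,.1); F(); ramshift()
lev(0,.15); F(); cs=ramshift(); crop(cs,"s17",175,170,255,260,6.5)
```

```text
t 32.97 z [-0.1476  0.2312] F [ 4.2 -7.7  0.8] T [-1.34 -0.63  0.24] g 0.258
ram mm 16.0 2 0.984  platen mm 13.9 1 0.726
t 33.73 z [-0.1481  0.1738] F [ 2.  -7.2  3.9] T [-1.61 -0.43  0.06] g 0.257
t 33.98 z [-0.1474  0.1683] F [ 1.2 -6.4  4.5] T [-1.68 -0.36  0.07] g 0.256
ram mm 24.6 4 0.945  platen mm 13.9 1 0.721
t 34.34 z [-0.1492  0.1939] F [ 2.1 -7.1 -0.9] T [-1.79 -0.68  0.16] g 0.259
ram mm 22.5 3 0.962  platen mm 13.9 1 0.727
```

View pics/s17.png

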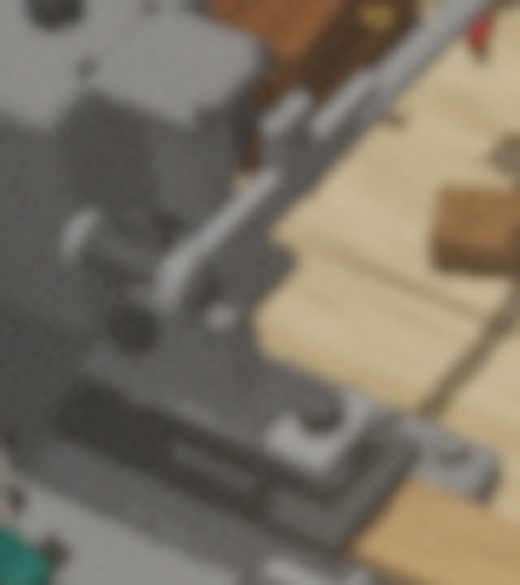

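Run:
```python
from h import *
ctrl.ungrasp(); F()
s=status.get_state()
ctrl.move_l(s["position"]+[0,0,.10],feed=.15); F()
ctrl.move_ptp([.42,-.0,.33],ori([0,0,-1],[0,1,0])); st()
cs=ramshift(); crop(cs,"s18",130,110,420,300,2.7)
c=capture("wrist"); cv2.imwrite("pics/w18.png",c["image"][:,:,::-1]); np.save("w18.npy",c,allow_pickle=True); crop(c,"w18a",280,170,440,350,3.3)
```

```text
t 35.02 z [-0.149   0.1919] F [0.2 0.1 0.2] T [ 0.01 -0.01  0.01] g 0.997
t 35.84 z [-0.1491  0.2911] F [ 0.2  0.8 -1.4] T [-0.01  0.03 -0.02] g 1.001
t 36.99 p [ 0.4205 -0.0005  0.3298] q [ 0.7   0.22 -0.97  2.1   0.22  0.93  1.17] F [ 0.5 -0.3  0.9] g 0.999
ram mm 22.5 3 0.962  platen mm 13.9 1 0.729
```

View pics/s18.png

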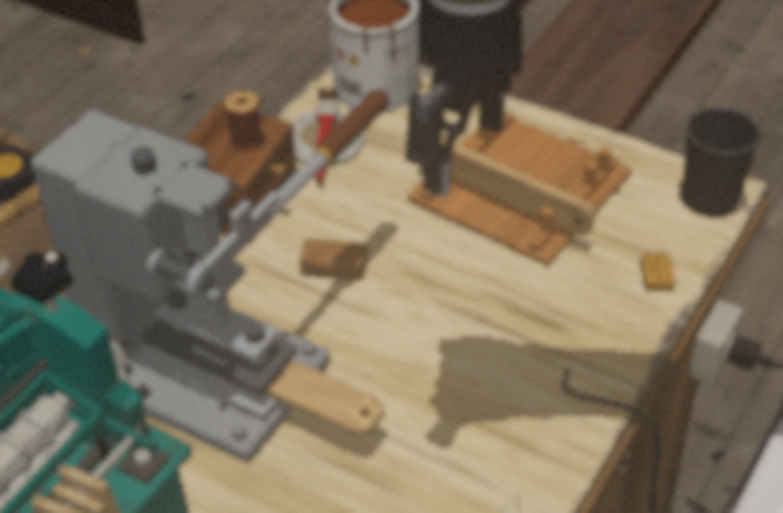

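View pics/w18.png

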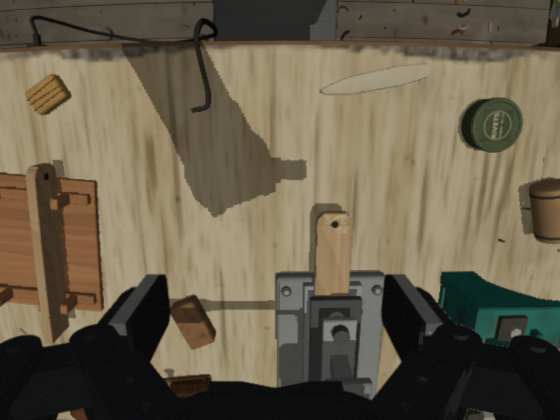

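View pics/w18a.png

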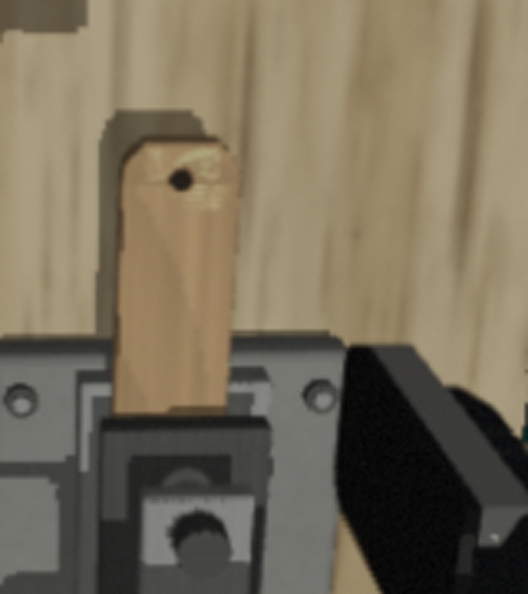

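Run:
```python
from h import *
c=np.load("w18.npy",allow_pickle=True).item()
f=lambda a:[((u+.5)/3.3+280-.5,(v+.5)/3.3+170-.5) for u,v in a]
print("hole",unproj(c,f([(181,179)]),.048)[:,:2].round(4),"edges",unproj(c,f([(120,240),(237,240),(115,400),(229,400)]),.048)[:,:2].round(4).tolist(),"platen",unproj(c,f([(101,422),(270,422)]),.064)[:,:2].round(4).tolist())
ctrl.wait(.3); ramshift(); st(); ticket.job_done()
```

```text
hole [[0.4808 0.0693]] edges [[0.5042, 0.0479], [0.5044, 0.0911], [0.5696, 0.0481], [0.5699, 0.0919]] platen [[0.5701, 0.0412], [0.5706, 0.1042]]
ram mm 22.5 3 0.962  platen mm 13.9 1 0.722
t 37.44 p [0.4201 0.     0.3299] q [ 0.7   0.22 -0.97  2.1   0.22  0.93  1.17] F [-0.4 -0.2 -0.3] g 1.002
the job is handed in; nothing more can be done
```

The strop is clamped in the press, leather up, with its bare end sticking straight out of the front. I handed the job in at about 37 s, with the gripper open and clear of everything.

**Strop:** I tipped it flat on the bench, re-gripped it by the bare end and slid it in from the side. By the last pictures it sits about 1 mm along and 2–3 mm across from the bed centre. It is square to within about 0.01 rad, with the leather wholly under the platen.

**Press:** I gave it three full lever strokes, using the lever only. The ram came down three teeth. The platen stopped moving after the second stroke and the ram went one tooth further. That puts the plunger squeeze at about 8 mm, or about 11 mm while the lever was held down.

**Other things:** The bare blank is still in the stand, and the tin, beeswax and sanding block look unmoved in the pictures.

**Checks that disagreed:**
- **Ram travel:** image matching gave 22.5 mm for the three teeth, not the expected 24 mm; I put this down to pixel rounding.
- **Platen drop:** the platen match was weaker (0.72) and gave 13.9 mm where 16 mm was expected.
- **First stroke:** the grip sat a few millimetres off my assumed height on the lever, so I pushed it against its lower stop with about 26 N. I corrected the other two strokes for that.

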